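Clear and start the timer of the loaded incubation station

TASK

Three like grey incubation timers stand on the desk; only one has a flat white test cassette lying in the recess of its deck (a cassette lying on the bare desk does not count). On that station, lightly press the small round key down with the fingertips to clear its timer and let it come back up, then lightly press the oblong key to start it, and withdraw. Do not lift the station or push it out of place, never press both keys together, and do not touch its cassette, the other two stations or the loose things standing beside them.

Things in the scene. Friction and masses are not known exactly. Their poses are not given: they have to be found in the camera images.
- station_1: grey incubation timer, a box 130 (x) x 120 (y) x 28 mm, 0.48 to 0.84 kg, loose on rubber feet. Origin: centre of underside; +x to its back (away from the robot), +y to its left, z up. Deck: bed (recess 30 (x) x 78 (y) x 5 deep) centred at x=+35, y=0; dark blank display at x=0; in front two white keys. Its bed holds the flat white test cassette. All three stations look alike, in any order.
- station_2: station of the same make, size, axes and mass as station_1. This one has an empty bed; a second cassette lies on the desk to its right, not in a bed.
- station_3: station of the same make, size, axes and mass as station_1. This one has a lying test tube in its bed.
- clear_1_top (a point): centre of the top face of the small round key (19 mm across) of station_1, at x=-37, y=+33 in the station's frame, 9 mm above the deck (37 mm above the desk) when up; axes as the station's
- start_1_top (a point): centre of the top face of the oblong key (21 x 35 mm, the long side along the station's y) of station_1, at x=-37, y=-30 in the station's frame, 9 mm above the deck (37 mm above the desk) when up; axes as the station's
- clear_1 (a joint): small round (clear) key of station_1: the joint reads 0 when up and 0.005 (m) when fully down; a spring returns it (about 1.2 N to start moving, 4.2 N fully down); the timer registers the touch from 0.003 on.
- start_1 (a joint): oblong (start) key of station_1: the joint reads 0 when up and 0.005 (m) when fully down; a spring returns it (about 1.2 N to start moving, 4.2 N fully down); the timer registers the touch from 0.003 on.
- clear_2 (a joint): small round key of station_2; value as for clear_1. To be left alone
- start_2 (a joint): oblong key of station_2; value as for start_1. To be left alone
- clear_3 (a joint): small round key of station_3; value as for clear_1. To be left alone
- start_3 (a joint): oblong key of station_3; value as for start_1. To be left alone
- cassette_1: flat white test cassette 70 x 22 x 6 mm, loose in the bed of station_1; origin at the centre of its underside, x along its length. To be left alone
- tube_lying: white test tube 15 mm thick and 72 mm long, lying loose in the bed of station_3, standing out about 10 mm above the deck; origin below its middle, y along its length. To be left alone
- cassette_2: a like cassette, loose flat on the desk some 16 mm to the right of station_2 (its length runs front to back); origin at the centre of its underside. To be left alone
- dropper_1: small dropper bottle 25 mm across and 74 mm high, standing loose on the desk some 15 mm to the right of station_1, towards its back; origin at the centre of its base. To be left alone
- dropper_3: small dropper bottle 25 mm across and 74 mm high, standing loose on the desk some 15 mm to the right of station_3, towards its back; origin at the centre of its base. To be left alone
- dropper_2: small dropper bottle 25 mm across and 74 mm high, standing loose at the left of the desk; origin at the centre of its base. To be left alone

How it is judged:
By the outcome, as a careful person would: the job done as asked, in the order asked, and still so for the second after the job is handed in, with the robot touching nothing.
It also fails if it takes over 42 s, if anything falls off the work surface, if the arm or the gripper's body presses on something with over 40 N, if the wrist force passes 120 N, or if a joint passes its speed limit or range.

ROBOT

A 6-joint arm with a two-finger parallel gripper is mounted at the origin on a cart in front of the work surface, level with it; the furniture and walls round the work are solid. World frame = base frame: x ahead of the robot, y to its left, z up, the work surface at z = 0. Lengths are in m, angles in rad, forces in N, time in s.
With the tool pointing down it reaches from about 0.425 to 0.95 m from the base axis. Payload 3.5 kg.
Tool frame: the origin (TCP) lies between the finger pads; the fingertips stand 19 mm ahead of it and the grasp point (between the pads) is the TCP; z points along the fingers, y is the line along which they close (so a half turn about z gives the same grasp; the last joint's range is limited). The gripper opens to 85 mm and grips with 20 to 120 N. Pads are 22 mm wide; open, the fingers measure 114 mm over their backs; the gripper's body (76 mm by 85 mm) begins 54 mm behind the grasp point. The pads swing forward as they close: fully open they stand 13 mm farther back than shut.
Start: joints at [-1.488, 0.286, 1.577, -0, 1.279, -0.15], TCP at [0.156, -0.657, 0.25] pointing down, gripper open.
Joint ranges: [-2.77, 2.77], [-0.9, 2.22], [0.21, 2.48], [-1.53, 4.67], [0.24, 2.81], [-2.84, 2.84]. Speed limits (rad/s): [2.79, 2.79, 3.14, 3.14, 3.14, 3.14].

INTERFACE

Orientations are given as a unit quaternion [x, y, z, w].
In Python, from plant import get_state, cams, ctrl gives the robot as it stands. The module is installed in compiled form; this text tells all that it offers.
- The arm moves only by the tool jog_arm, never from a script. Its argument "deltas" is text: rows parted by semicolons, each of 6 numbers parted by spaces: the shift along the world's x, y, z normalised to -1 to 1, where 1 is 0.02 m, then the turn, a rotation vector about the world's x, y, z normalised to -1 to 1, where 1 is 0.1 rad. In form: x y z ax ay az; .... A call has 1 to 20 rows; each row shifts and turns the commanded pose from where the row before left it; what a row does not reach is not made up. A row lasts 1/8 s, in which the tool goes at most 62.5 mm and 10.7 degrees, less where a joint would pass 70% of its speed; a pose out of reach is approached as far as the arm can. A call with a number of a shift or a turn outside -1 to 1 is refused whole. A call with a gripper value outside its range is refused whole. "gripper" is the opening, from 0 (shut) to 1 (fully open), set as the call begins (left out, the last holds). The fingers move at their own pace and stop on an object; "squeeze" is the grip in N (left out, the last holds). Time passes only in rows, so rows that do not move let the fingers close. It gives the time, the measured TCP pose, the force, the opening and the grip force at its end, in the units of the state.
- get_state(): the state, without advancing time (a new reading comes with each control period).
- cams.read_camera(name): name is "scene" or "top"; returns a dict with "color" (480x640x3 uint8, blue, green, red), "vfov" (degrees; the focal length in pixels is half the picture's height over the tangent of half this angle, whatever the lens; pixels are square), "cx", "cy" (the principal point, pixels), "rvec" (rotation vector, rad) and "tvec" (3), from world to camera coordinates, as OpenCV has them. Camera axes: x right, y down, z forward; pixel columns grow to the right and rows downward; lengths in m; the calibration is good to about 2 mm. A picture is of the moment at which its call begins. There is no depth.
- ctrl.sign_off(): hands the job in; it is judged then, once.
The state is a dict: "time": time; "qpos": joint angles; "dq": joint speeds; "joint_efforts": joint torques, N m; "eef_pos": TCP position; "tcp_rot": TCP orientation; "contact_force": force on the tool from outside, world axes, zero at the start; "wrist_torque": the same for the moment, N m; "opening": opening from 0.0 (shut) to 1.0 (fully open); "finger_force": force on a finger pad.
Only numpy, scipy, OpenCV 4.12 (cv2) and the standard library are available. Lean on these libraries where they do the work, as an engineer would, in place of code of your own. Each camera call takes 0.05 s, during which the arm holds its last target. There are 200 camera calls.

## Working session

There is one attempt and no reset: what is moved stays moved. The work goes in short steps, Python scripts to look and compute and a tool call to move; the robot and the scene stay as the last step left them, time stands still between calls to the robot, and variables do not carry over. Pictures are saved under pics/ and viewed, at most 10 in all, crops included, and the job is handed in when it is done.

Besides the shell and the picture viewer there is one more tool, called after "Request:" by a JSON object that holds its "op" and its "data", one argument or row to a line. jog_arm: Moves the arm, as the interface text tells. Its arguments: {"type":"object","properties":{"deltas":{"type":"string"},"gripper":{"type":"number"},"squeeze":{"type":"number"}},"required":["deltas"]}

```bash
mkdir -p pics
cat > h.py <<'E'
import cv2, numpy as np
from plant import get_state, cams, ctrl
def cam(n):
    d=cams.read_camera(n); f=240/np.tan(np.radians(d["vfov"])/2)
    K=np.array([[f,0,d["cx"]],[0,f,d["cy"]],[0,0,1.]]); R=cv2.Rodrigues(np.array(d["rvec"],float))[0]
    return d["color"],K,R,np.array(d["tvec"],float).ravel()
def ray(p,z,K,R,t):
    p=np.atleast_2d(p); v=np.c_[p,np.ones(len(p))]@np.linalg.inv(K).T@R; c=-R.T@t
    return c+v*((z-c[2])/v[:,2])[:,None]
def proj(P,K,R,t): 
    q=(np.atleast_2d(P)@R.T+t)@K.T; return q[:,:2]/q[:,2:]
E
python3 - <<'E'
from h import *
for n in("top","scene"):
    c,K,R,t=cam(n); cv2.imwrite(f"pics/{n}.png",c); print(n,K[0,0],-R.T@t,R[2])
print(get_state())
E
```

```text
top 614.7922180025439 [0.22321241 0.02087321 1.69789587] [ 0.14073864  0.00219908 -0.99004434]
scene 614.2038265431233 [-0.4036331   0.44953336  0.90743556] [ 0.68944923 -0.32030307 -0.64966584]
{'time': 0.1, 'qpos': array([-1.48801051e+00,  2.87153421e-01,  1.57804299e+00,  1.28904982e-05,
        1.27863603e+00, -1.49980110e-01]), 'dq': array([ 0.00163684, -0.00127374, -0.00390891,  0.00023731,  0.00084056,
        0.00038932]), 'joint_efforts': array([ 7.37707778e-04, -4.07297587e+01, -2.93696898e+01, -1.53426495e-04,
        3.45578774e-03, -4.34187385e-06]), 'eef_pos': array([ 0.15569944, -0.65621611,  0.24902786]), 'tcp_rot': array([ 9.93234737e-01,  1.16118486e-01,  4.37846542e-05, -1.11905273e-03]), 'contact_force': array([0.9885089 , 0.13089909, 0.33980419]), 'wrist_torque': array([ 0.04449214, -0.03931269,  0.07138639]), 'finger_force': 0.0, 'opening': 1.0021919286473657}
```

View pics/top.png

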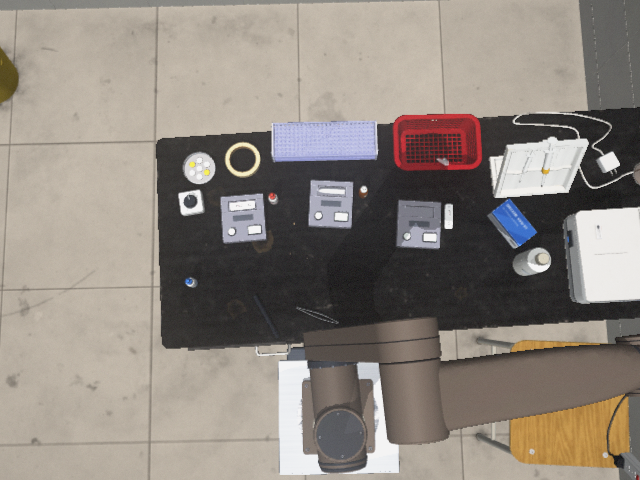

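View pics/scene.png

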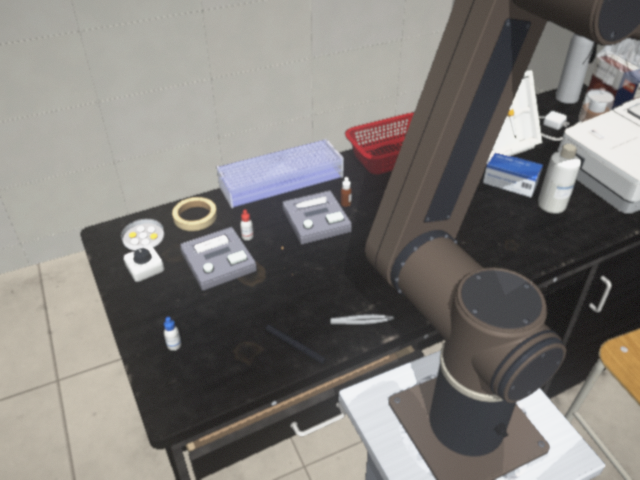

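The top view shows stations near (243,218), (331,204) and (419,224). The right one has an empty bed, with a cassette on the desk at (449,216). I'll zoom in on the left and middle beds.

Run:
```python
import cv2,numpy as np
t=cv2.imread("pics/top.png");s=cv2.imread("pics/scene.png")
a=cv2.resize(t[170:255,205:385],(800,378),interpolation=2)
b=cv2.resize(s[180:295,170:360],(367,222),interpolation=2)
o=np.zeros((600,800,3),np.uint8);o[:378]=a
o[378:600,:367]=b;cv2.imwrite("pics/z.png",o)
```

```text
(no output)
```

View pics/z.png

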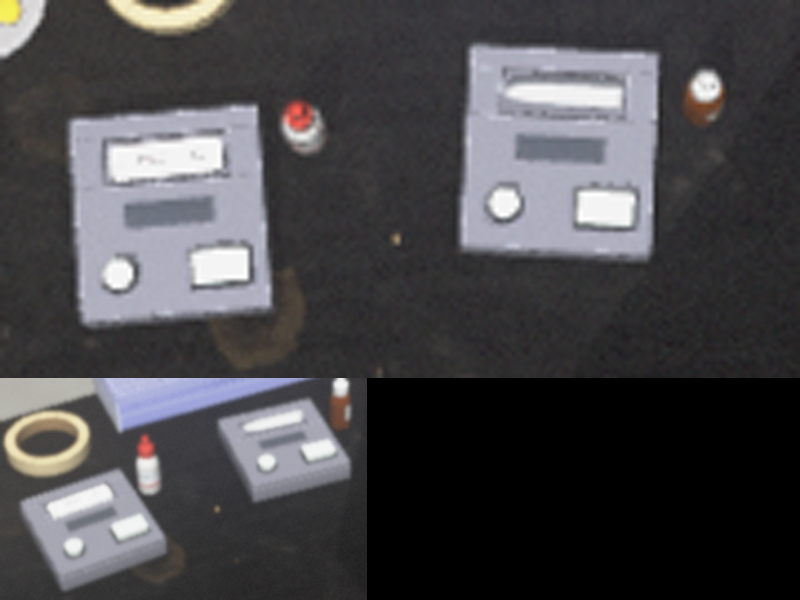

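The left station holds the flat cassette, at about (243,206) in the top view. The middle one holds the rounded tube. In the zoom, the left station's round key is at (119,273) and its oblong key at (221,266). I'll measure both in each view.

```bash
cat >> h.py <<'E'
def keys(n,roi):
    c,K,R,t=cam(n); x0,y0,x1,y1=roi
    m=(c[y0:y1,x0:x1].min(2)>185).astype(np.uint8)
    N,L,S,C=cv2.connectedComponentsWithStats(m)
    for i in range(1,N):
        if S[i,4]>25:
            p=C[i]+[x0,y0]; print(n,S[i],p.round(1),ray(p,.037,K,R,t)[0].round(4))
E
python3 - <<'E'
from h import *
keys("top",(215,190,270,245)); keys("scene",(180,228,258,290))
E
```

```text
top [ 14  11  26  10 200] [241.6 205.2] [0.5762 0.2499 0.037 ]
top [33 36 13  8 93] [254.  229.2] [0.5082 0.2161 0.037 ]
top [13 38  7  7 37] [231. 231.] [0.5048 0.2792 0.037 ]
scene [62  0  9  8 57] [246.1 231.2] [0.5684 0.1772 0.037 ]
scene [ 14   7  34  19 329] [210.8 243.6] [0.5622 0.2578 0.037 ]
scene [ 47  22  20  13 162] [236.8 256.2] [0.5025 0.2209 0.037 ]
scene [23 34 10 10 72] [207.7 266.3] [0.4993 0.2839 0.037 ]
```

Request:
{"op": "jog_arm", "data": {
  "deltas": "0.65 0.94 0.2 0 0 -0.3;0.65 0.94 0.2 0 0 -0.3;0.65 0.94 0.2 0 0 -0.3;0.65 0.94 0.2 0 0 -0.3;0.65 0.94 0.2 0 0 -0.3;0.65 0.94 0.2 0 0 -0.3;0.65 0.94 0 0 0 0;0.65 0.94 0 0 0 0;0.65 0.94 0 0 0 0;0.65 0.94 0 0 0 0;0.65 0.94 0 0 0 0;0.7 0.96 0 0 0 0;0.7 0.96 0 0 0 0;0.7 0.96 0 0 0 0;0.7 0.96 0 0 0 0;0.7 0.96 0 0 0 0;0.7 0.96 0 0 0 0;0.7 0.96 0 0 0 0;0.7 0.96 0 0 0 0;0.7 0.96 0 0 0 0",
  "gripper": 0
}}

```text
time: 2.7
eef_pos: [0.4254, -0.2758, 0.2744]
tcp_rot: [1.0, 0.027, 0.0, 0.0]
contact_force: [-0.2, 0.2, -0.6]
opening: 0.0
finger_force: 0.0
```

Request:
{"op": "jog_arm", "data": {
  "deltas": "0.2 1 0 0 0 0;0.2 1 0 0 0 0;0.2 1 0 0 0 0;0.2 1 0 0 0 0;0.2 1 0 0 0 0;0.2 1 0 0 0 0;0.2 1 0 0 0 0;0.2 1 0 0 0 0;0.2 1 0 0 0 0;0.2 1 0 0 0 0;0.2 1 0 0 0 0;0.2 1 0 0 0 0;0.2 1 0 0 0 0;0.2 1 0 0 0 0;0.2 1 0 0 0 0;0.2 1 0 0 0 0;0.2 1 0 0 0 0;0.2 1 0 0 0 0;0.2 1 0 0 0 0;0.2 1 0 0 0 0"
}}

```text
time: 5.2
eef_pos: [0.5044, 0.124, 0.2744]
tcp_rot: [1.0, 0.026, 0.0, 0.0]
contact_force: [-0.2, 0.0, 0.2]
opening: -0.004
finger_force: 0.0
```

Request:
{"op": "jog_arm", "data": {
  "deltas": "0 1 0 0 0 0;0 1 0 0 0 0;0 1 -0.5 0 0 0;0 1 -0.8 0 0 0;0 1 -1 0 0 0;0 1 -1 0 0 0;0 1 -1 0 0 0;0 0.5 -0.8 0 0 0;0 0 -0.8 0 0 0;0 0 -0.8 0 0 0;0 0 -0.6 0 0 0;0 0 -0.4 0 0 0;0 0 -0.4 0 0 0;0 0 0 0 0 0;0 0 0 0 0 0"
}}

```text
time: 7.08
eef_pos: [0.5051, 0.2729, 0.1128]
tcp_rot: [1.0, 0.026, 0.0, -0.0]
contact_force: [0.2, 0.3, 0.0]
opening: 0.001
finger_force: 0.0
```

Run:
```python
from h import *
o=[]
s=get_state()["eef_pos"]
for n,(x0,y0,x1,y1) in (("top",(200,180,300,255)),("scene",(160,190,280,300))):
    c,K,R,t=cam(n); k=4
    a=cv2.resize(c[y0:y1,x0:x1],None,fx=k,fy=k,interpolation=2)
    for P,col in ((s-[0,0,.019],(0,0,255)),([.504,.2805,.037],(0,255,0)),([.507,.2175,.037],(255,0,0))):
        p=(proj(P,K,R,t)[0]-[x0,y0]+.5)*k; cv2.drawMarker(a,tuple(int(v) for v in p),col,0,9,1)
    o.append(a)
    # station deck corners from grey mask
    if n=="scene":
        m=cv2.inRange(c,(95,85,85),(200,180,180))[y0:y1,x0:x1]
h=max(a.shape[0] for a in o)
o=[cv2.copyMakeBorder(a,0,h-a.shape[0],0,0,0) for a in o]
im=np.hstack(o); im=cv2.resize(im,(800,int(h*800/im.shape[1])));cv2.imwrite("pics/a.png",im)
```

```text
(no output)
```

View pics/a.png

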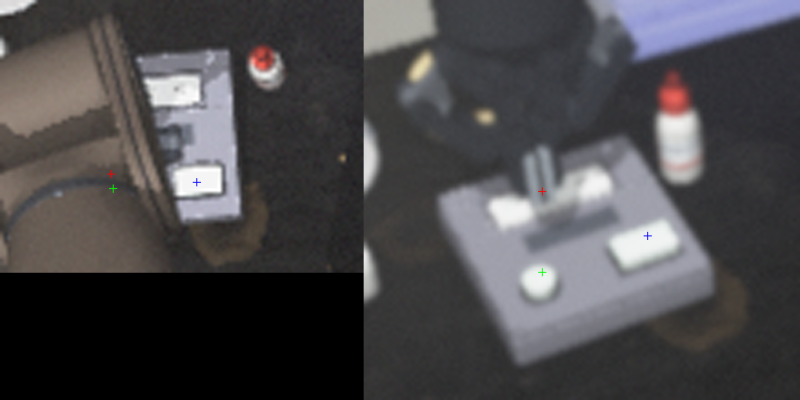

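Request:
{"op": "jog_arm", "data": {
  "deltas": "-0.1 0.4 -0.5 0 0 0;0 0 -0.5 0 0 0;0 0 -0.3 0 0 0;0 0 -0.2 0 0 0;0 0 0 0 0 0;0 0 0 0 0 0"
}}

```text
time: 7.92
eef_pos: [0.503, 0.2808, 0.0826]
tcp_rot: [1.0, 0.026, 0.0, -0.0]
contact_force: [-0.5, 0.5, 0.2]
opening: -0.001
finger_force: 0.0
```

Run:
```python
from h import *
s=get_state()["eef_pos"];print(s)
c,K,R,t=cam("scene"); x0,y0,x1,y1=170,200,270,275;k=8
a=cv2.resize(c[y0:y1,x0:x1],None,fx=k,fy=k,interpolation=2)
for P,col in ((s-[0,0,.019],(0,0,255)),(s-[0,0,.032],(0,255,255)),([.504,.2805,.037],(0,255,0)),([.507,.2175,.037],(255,0,0))):
    p=(proj(P,K,R,t)[0]-[x0,y0]+.5)*k; cv2.drawMarker(a,tuple(int(v) for v in p),col,0,13,1)
cv2.imwrite("pics/b.png",a)
```

```text
[0.50303893 0.2808446  0.0826119 ]
```

View pics/b.png

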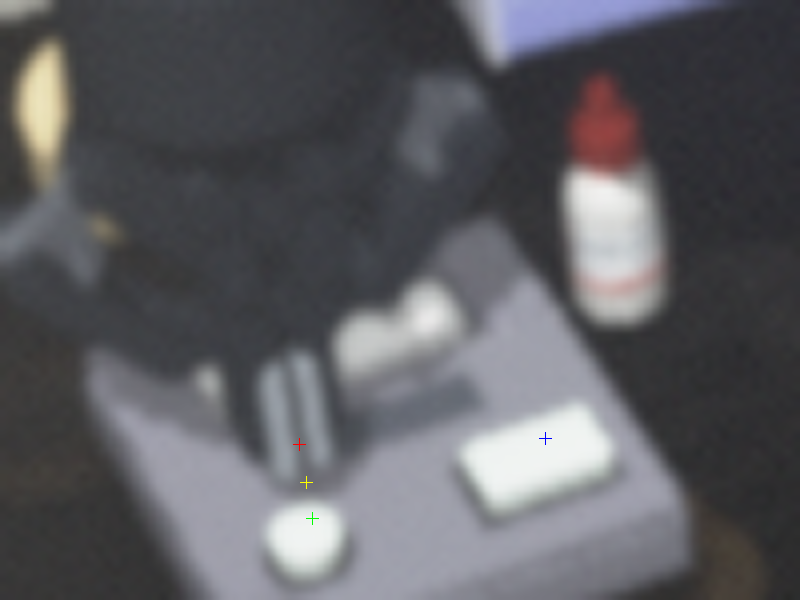

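Request:
{"op": "jog_arm", "data": {
  "deltas": "-0.08 0.05 -0.4 0 0 0;0 0 -0.4 0 0 0;0 0 -0.25 0 0 0;0 0 -0.15 0 0 0;0 0 0 0 0 0;0 0 0 0 0 0"
}}

```text
time: 8.72
eef_pos: [0.5014, 0.2819, 0.0586]
tcp_rot: [1.0, 0.026, 0.0, -0.0]
contact_force: [0.1, 0.4, 1.0]
opening: -0.002
finger_force: 0.0
```

Request:
{"op": "jog_arm", "data": {
  "deltas": "0 0 -0.05 0 0 0;0 0 -0.05 0 0 0;0 0 -0.05 0 0 0;0 0 0 0 0 0;0 0 0 0 0 0"
}}

```text
time: 9.35
eef_pos: [0.5013, 0.2819, 0.0555]
tcp_rot: [1.0, 0.026, 0.0, -0.0]
contact_force: [-0.0, -0.4, 0.6]
opening: -0.005
finger_force: 0.7
```

Request:
{"op": "jog_arm", "data": {
  "deltas": "0 0 -0.05 0 0 0;0 0 -0.05 0 0 0;0 0 0 0 0 0;0 0 0 0 0 0"
}}

```text
time: 9.85
eef_pos: [0.5013, 0.2819, 0.0535]
tcp_rot: [1.0, 0.026, 0.0, -0.0]
contact_force: [-0.3, -0.9, 3.0]
opening: -0.003
finger_force: 1.3
```

Run:
```python
from h import *
c=None
F=[]
for i in range(6): cams.read_camera("scene"); F.append(get_state()["contact_force"])
print(np.mean(F,0),np.std(F,0))
```

```text
[-0.78044472 -0.04593906  2.24400751] [0.35016659 0.26443249 0.49095915]
```

Request:
{"op": "jog_arm", "data": {
  "deltas": "0 0 -0.05 0 0 0;0 0 -0.05 0 0 0;0 0 0 0 0 0;0 0 0 0 0 0"
}}

```text
time: 10.65
eef_pos: [0.5012, 0.2819, 0.0514]
tcp_rot: [1.0, 0.026, 0.0, -0.0]
contact_force: [-0.3, -0.6, 3.4]
opening: -0.003
finger_force: 1.9
```

```bash
cat >> h.py <<'E'
def force():
    F=[]
    for i in range(6): cams.read_camera("scene"); F.append(get_state()["contact_force"])
    print(np.mean(F,0).round(2),np.std(F,0).round(2),get_state()["eef_pos"])
E
python3 -c "
from h import *
force()"
```

```text
[-0.81 -0.4   3.95] [0.23 0.6  0.26] [0.50126097 0.28187159 0.05143047]
```

The force went up from 2.2 to 3.95 N over 2 mm. That puts the clear key at about 4.5 mm, past the 3 mm point where it registers. Now I'll lift, shift to the oblong key and press that.

Request:
{"op": "jog_arm", "data": {
  "deltas": "0 0 0.3 0 0 0;0 0 0.5 0 0 0;0 0 0.7 0 0 0;0.04 -0.8 0 0 0 0;0.04 -0.8 0 0 0 0;0.04 -0.8 0 0 0 0;0.04 -0.75 0 0 0 0;0 0 0 0 0 0;0 0 -0.4 0 0 0;0 0 -0.4 0 0 0;0 0 -0.3 0 0 0;0 0 0 0 0 0;0 0 0 0 0 0"
}}

```text
time: 12.58
eef_pos: [0.5044, 0.219, 0.0593]
tcp_rot: [1.0, 0.027, 0.0, -0.0]
contact_force: [-0.6, 0.1, -0.3]
opening: -0.001
finger_force: 0.0
```

Run:
```python
from h import *
force()
s=get_state()["eef_pos"]
c,K,R,t=cam("scene"); x0,y0,x1,y1=170,200,270,275;k=8
a=cv2.resize(c[y0:y1,x0:x1],None,fx=k,fy=k,interpolation=2)
p=(proj(s-[0,0,.019],K,R,t)[0]-[x0,y0]+.5)*k; cv2.drawMarker(a,tuple(int(v) for v in p),(0,0,255),0,13,1)
cv2.imwrite("pics/c.png",a)
```

```text
[ 0.15 -0.02  0.13] [0.34 0.25 0.46] [0.50450277 0.2188491  0.05956413]
```

View pics/c.png

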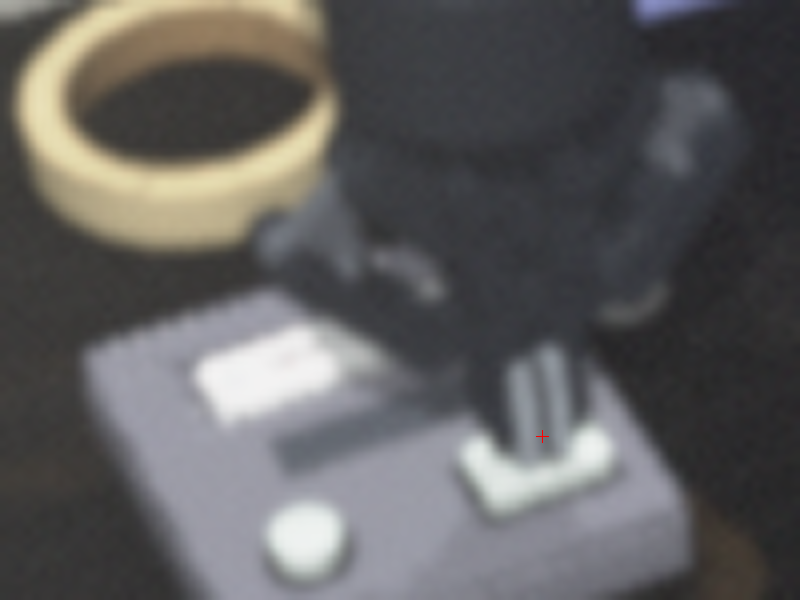

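The tip is on the oblong key at about (540,450). The round key is back up at (305,535) and the station hasn't moved.

Request:
{"op": "jog_arm", "data": {
  "deltas": "0 0 -0.1 0 0 0;0 0 -0.07 0 0 0;0 0 -0.05 0 0 0;0 0 -0.05 0 0 0;0 0 -0.05 0 0 0;0 0 0 0 0 0;0 0 0 0 0 0"
}}

```text
time: 13.8
eef_pos: [0.5043, 0.2188, 0.053]
tcp_rot: [1.0, 0.026, -0.0, 0.0]
contact_force: [-1.0, -1.2, 2.8]
opening: 0.0
finger_force: 1.5
```

```bash
python3 -c "
from h import *
force()"
```

```text
[-1.64 -0.1   2.89] [0.52 0.36 0.47] [0.50432396 0.21879898 0.05292089]
```

Request:
{"op": "jog_arm", "data": {
  "deltas": "0 0 -0.04 0 0 0;0 0 -0.03 0 0 0;0 0 0 0 0 0;0 0 0 0 0 0"
}}

```text
time: 14.6
eef_pos: [0.5043, 0.2188, 0.0516]
tcp_rot: [1.0, 0.026, -0.0, 0.0]
contact_force: [-1.9, -0.9, 3.7]
opening: 0.001
finger_force: 1.9
```

```bash
python3 -c "
from h import *
force()"
```

```text
[-2.39 -0.72  4.12] [0.44 0.53 0.39] [0.50433888 0.2188093  0.0515293 ]
```

Request:
{"op": "jog_arm", "data": {
  "deltas": "0 0 0.2 0 0 0;0 0 0.5 0 0 0;0 0 0.8 0 0 0;0 0 1 0 0 0;0 0 1 0 0 0;0 0 1 0 0 0;0 0 1 0 0 0;0 0 0.5 0 0 0;0 0 0 0 0 0;0 0 0 0 0 0"
}}

```text
time: 16.15
eef_pos: [0.5038, 0.2187, 0.1707]
tcp_rot: [1.0, 0.026, -0.001, 0.0]
contact_force: [1.1, -0.1, 0.7]
opening: -0.001
finger_force: 0.0
```

Run:
```python
from h import *
force(); keys("scene",(180,228,258,290))
```

```text
[ 0.28  0.07 -0.01] [0.37 0.41 0.62] [0.50411883 0.21876277 0.17094539]
scene [63  0  7  7 46] [245.9 230.9] [0.5694 0.1771 0.037 ]
scene [ 14   7  34  18 302] [211.  243.5] [0.5625 0.2573 0.037 ]
scene [ 48  22  19  13 150] [236.9 256.2] [0.5025 0.2207 0.037 ]
scene [23 35 10  8 59] [207.7 266.3] [0.4994 0.2839 0.037 ]
```

The keys, cassette and dropper are where they were before, within about 1 mm, and the tool is clear of everything.

```bash
python3 -c "
from plant import ctrl
print(ctrl.sign_off())"
```

```text
the job is handed in; nothing more can be done
None
```

On the left station, the one with the cassette, I pressed and released the round key, then the oblong key (each about 4.5 mm by force and position). I then withdrew with nothing visibly displaced and handed in at about 16.5 s.

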